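Empty the clip-on freshener holder on the wardrobe shelf

ROBOT

A 6-joint arm with a two-finger parallel gripper is mounted at the origin on the work surface. World frame = base frame: x ahead of the robot, y to its left, z up, the work surface at z = 0. Lengths are in m, angles in degrees, forces in N, time in s.
With the tool pointing down it reaches from about 0.4 to 0.825 m from the base axis. Payload 7 kg.
Tool frame: the origin (TCP) lies midway between the tips of the shut fingers; the grasp point (between the pads) lies 19 mm behind it (hold_point_z is the distance from the TCP to the grasp point, in m); z points along the fingers, y is the line along which they close (so a half turn about z gives the same grasp; the last joint's range is limited). The gripper opens to 88 mm and grips with 3 to 60 N. Pads are 19 mm wide; open, the fingers measure 130 mm over their backs; the gripper's body (78 mm by 193 mm) begins 47 mm behind the grasp point.
Start: joints at [-49.899, 20.546, 0.682, 0, -70.136, -16.507], TCP at [0.27, -0.619, 0.227] pointing down, gripper open.
Joint ranges: [-176.03, 176.03], [-82.01, 121.73], [-58.28, 71.71], [-173.87, 95.51], [-174.79, -0.11], [-173.66, 173.66]. Speed limits (degrees/s): [136.94, 136.94, 172.46, 180, 180, 180].

INTERFACE

Orientations are given as [roll, pitch, yaw] about the fixed x, y, z axes, in that order (R = Rz(yaw) Ry(pitch) Rx(roll)).
In Python, from plant import get_state, capture, close_job, hold_point_z gives the robot as it stands.
- The arm moves only by the shell command python3 -m inch 'ROWS' [FORCE]. ROWS is text: rows parted by semicolons, each of 5 numbers parted by spaces: the shift along the tool's x, y, z normalised to -1 to 1, where 1 is 0.15 m, then the turn about the tool's z normalised to -1 to 1, where 1 is 360 degrees, then the opening, from 0 (shut) to 1 (fully open). In form: tx ty tz spin grip; .... A call has exactly 8 rows; each row shifts and turns the commanded pose from where the row before left it, along the tool's axes as they then stand; what a row does not reach is not made up. A row lasts 1/8 s, in which the tool goes at most 62.5 mm and 10.7 degrees, less where a joint would pass 70% of its speed; a pose out of reach is approached as far as the arm can. A call with a number of a shift or a turn outside -1 to 1 is refused whole. A call with a gripper value outside its range is refused whole. The fingers move at their own pace and stop on an object; FORCE is the grip in N (left out, the last holds). Time passes only in rows, so rows that do not move let the fingers close, or fill a call up. It gives the time, the measured TCP pose, the force, the opening and the grip force at its end, in the units of the state.
- get_state(): the state, without advancing time (a new reading comes with each control period).
- capture(name): name is "side" or "top"; returns a dict with "color" (384x512x3 uint8, blue, green, red), "mtx" (3x3 intrinsics, pixels), "dist_coeffs" ([k1, k2, p1, p2, k3] as OpenCV has them; the pictures are not rectified), "R" (3x3) and "t" (3): a world point X has camera coordinates R X + t. Camera axes: x right, y down, z forward; pixel columns grow to the right and rows downward; lengths in m; the calibration is good to about 2 mm. A picture is of the moment at which its call begins. There is no depth.
- close_job(): hands the job in; it is judged then, once.
The state is a dict: "time_s": time; "joints": joint angles; "qd": joint speeds; "joint_torque": joint torques, N m; "tcp_pos": TCP position; "eef_rot": TCP orientation; "contact_force": force on the tool from outside, world axes, zero at the start; "moment": the same for the moment, N m; "gripper_width": finger opening in m; "gripper_force": force on a finger pad.
Only numpy, scipy, OpenCV 4.12 (cv2) and the standard library are available. Lean on these libraries where they do the work, as an engineer would, in place of code of your own. Each camera call takes 0.05 s, during which the arm holds its last target. There are 200 camera calls.

TASK

Empty the long freshener holder: squeeze the two side tabs of its clear cover together, lift the cover off and lay it flat on the bare shelf, let go. Turn each wooden cartridge in the holder anticlockwise until its lugs are free, lift it out and put it in the white dish, which stays upright; when the holder is empty, clip the cover back on fully home, both tabs sprung out. Leave all the other things where they are.

Things in the scene. Friction and masses are not known exactly. Their poses are not given: they have to be found in the camera images.
- holder: grey freshener holder, fixed on the shelf: an open channel 53 mm (its x) by 288 mm (its y), 20 mm high; origin at the centre of its underside, z up. Four sockets on its centre line at y = -110, -45, 45, 110 mm, floor 5 mm above the origin. Along both long sides a lip (z 15 to 20 mm) overhangs the channel, leaving an opening 34 mm wide in x
- latch_bay (a point): middle of the holder, level with its rim (20 mm above the holder's origin): the bay (y -11 to 11 mm) that takes the cover's two latch legs, which hook 2.5 mm under the lips. The clipped cover's origin is here, its axes parallel to the holder's or a half turn round
- socket_lock (a point): underside of the lips at the holder's middle. How a socket locks: the cartridge stands on the socket floor with lugs across the holder under the lips (2 mm play upwards). A stop blocks clockwise turning. Turned anticlockwise (from above) until its x is within 0.5 rad of the holder's y, about 1.2 to 1.5 rad, its lugs clear the lips and it lifts straight out
- cover: clear plastic clip-on cover over the holder, 53 mm (its x) by 300 mm (its y), 110 to 150 g, same either way round. Origin: centre, level with the lower edge of its long sides; its top is 32 mm above, its end plates reach 13 mm below and two latch legs halfway along 12 mm below. On the bare shelf it stands level on the end plates. Home it has 3 mm of play endways, 1 mm sideways
- tabs (a point): midway between the cover's two white press tabs, 17 mm above its origin, moving with it. The tabs stand out from the long sides, 24 mm wide (y), 20 mm high: 63 mm over their outer faces, 51 mm when both are fully pressed. Springs: under 6 N each; 20 N or more of grip holds them in, and the cover is carried by the squeezed tabs
- tab_near (a joint): press tab on the cover's own -x side, m pressed in: 0 out (latched), 0.006 fully in. Out, its leg is hooked under the lip and the cover cannot be lifted; with both tabs fully in, the legs pass the lips with 3.5 mm to spare on each side
- tab_far (a joint): press tab on the cover's own +x side, like tab_near. Pushing alone will not fit the cover: it goes back with both tabs squeezed, straight down until it sits on the rim, then is let go and the tabs spring out under the lips. Let go 1 to 3 mm too high, a tab can catch half out on the lip's edge; a light press (5 to 10 N) on the cover's top or a fresh squeeze seats it
- cartridge1: wooden scent cartridge; None if absent in this start. Body 30 mm across, 18 mm high; origin at the centre of its underside, z up; 20 to 45 g. Two white lugs along its x, 44 mm overall, 10 mm wide, 3 to 8 mm above the origin. On top a grip bar 28 mm long (its x), 9 mm thick (its y), 18 to 40 mm up. Starts in a socket, its x along the holder's x, or up to 0.2 rad anticlockwise of it
- cartridge2: wooden scent cartridge exactly like cartridge1, in another socket; None if absent in this start
- cartridge3: wooden scent cartridge exactly like cartridge1, in another socket; None if absent in this start
- cartridge4: wooden scent cartridge exactly like cartridge1, in another socket; None if absent in this start
- dish: round white ceramic dish, 180 mm across the rim, 30 mm high, flat inner floor about 110 mm across, 6 mm above the origin at the centre of its underside; loose, 0.45 kg. It stands to the left or the right of the holder
- shoe_tree: bystander: wooden shoe tree, about 170 x 66 x 65 mm, lying along its x axis; origin on the shelf under it
- bauble: bystander: red glass Christmas bauble, 64 mm across, on a small cardboard ring, 76 mm high with its cap; origin under its centre
- hanger: bystander: silver aluminium clothes hanger lying flat, 380 mm wide, 8 mm thick; origin on the shelf beside its long bar
- polish_tin: bystander: round aluminium shoe-polish tin, 72 mm across, 26 mm high; origin under its centre
- clothes_brush: bystander: wooden clothes brush, 45 x 130 x 36 mm; origin under its centre
Not all that is in view belongs to the job. What is meant by the dish is not pink, and is the smaller of those in its own colour.

How it is judged (in metres and radians):
On the way, in this order (a step that is already met when the one before it is completed fails the run):
1. both tabs of the cover are pressed in together while it is on the holder (value of joint each of tab_near, tab_far above 0.004 m and z of cover in the frame of holder below 0.04 m and horizontal distance between cover and holder below 0.02 m), for 0.1 s.
2. the cover lies flat on the bare shelf clear of the holder, let go (height (world z) of cover below 0.02 m and angle between cover's own z axis and vertical below 0.1 rad and horizontal distance between cover and holder above 0.06 m and contact force between the fingers and cover below 0.2 N and linear speed of cover below 0.02 m/s), for 0.2 s.
3. every cartridge rests in the dish, let go (horizontal distance between each of cartridge1, cartridge2, cartridge3, cartridge4 and dish below 0.07 m and z of cartridge1 in the frame of dish between 0 and 0.04 m and contact force between the fingers and cartridge1 below 0.2 N and linear speed of each of cartridge1, cartridge2, cartridge3, cartridge4 below 0.03 m/s and z of cartridge2 in the frame of dish between 0 and 0.04 m and contact force between the fingers and cartridge2 below 0.2 N and z of cartridge3 in the frame of dish between 0 and 0.04 m and contact force between the fingers and cartridge3 below 0.2 N and z of cartridge4 in the frame of dish between 0 and 0.04 m and contact force between the fingers and cartridge4 below 0.2 N), for 0.2 s.
At the end, for the whole second after the job is handed in: cover home on the holder (within 5 mm in plan, origin 18 to 22.5 mm above the holder's, parallel within 0.05 rad, tabs out to within 1.5 mm); every cartridge rests in the upright dish (within 70 mm of its centre in plan, origin under 40 mm above its underside); all let go (all of step 3 and horizontal distance between cover and holder below 0.005 m and z of cover in the frame of holder between 0.018 and 0.0225 m and angle between the x axis of cover and the x axis of holder, either way round below 0.05 rad and angle between cover's own z axis and vertical below 0.03 rad and value of joint each of tab_near, tab_far below 0.0015 m and angle between dish's own z axis and vertical below 0.15 rad and contact force between the fingers and cover below 0.2 N); the robot touches nothing.
It fails at once if a bystander is moved more than 30 mm (distance of any of shoe_tree, bauble, hanger, polish_tin, clothes_brush from where it was at the start of the episode above 0.03 m).
It fails at once if the dish is tipped over (angle between dish's own z axis and vertical above 0.6 rad).
Of cartridge1, cartridge2, cartridge3, cartridge4 only 3 to 4 are there at a start; the rules pass over those that are not, and their reading is None.
At some moment in a run one of dish may be knocked a few centimetres aside while the robot is not near it.
Once in a run the grip may slacken for a moment while it holds something.
It also fails if it takes over 208 s, if anything falls off the work surface, if the arm or the gripper's body presses on something with over 40 N, if the wrist force passes 120 N, or if a joint passes its speed limit or range.

## Working session

There is one attempt and no reset: what is moved stays moved. The work goes in short steps, Python scripts to look and compute and a shell command to move; the robot and the scene stay as the last step left them, time stands still between calls to the robot, and variables do not carry over. Pictures are saved under pics/ and viewed, at most 14 in all, crops included, and the job is handed in when it is done.

```bash
ls; mkdir -p pics; cat > h.py <<'E'
import numpy as np, cv2
from plant import get_state, capture, close_job, hold_point_z
def ray(c,px):
    u=cv2.undistortPoints(np.array([[px]],float),np.array(c["mtx"]),np.array(c["dist_coeffs"]))[0,0]
    R=np.array(c["R"]);t=np.array(c["t"]);return -R.T@t, R.T@np.array([u[0],u[1],1.])
def onz(c,px,z):
    o,d=ray(c,px);return o+d*(z-o[2])/d[2]
def proj(c,X):
    R=np.array(c["R"]);return cv2.projectPoints(np.array(X,float).reshape(-1,1,3),cv2.Rodrigues(R)[0],np.array(c["t"],float),np.array(c["mtx"]),np.array(c["dist_coeffs"]))[0].reshape(-1,2)
E
python3 - <<'E'
from h import *
for n in("top","side"):
    c=capture(n);cv2.imwrite(f"pics/{n}0.png",c["color"]);o,d=ray(c,(256,192));print(n,o,d,np.array(c["mtx"]).round(1).tolist())
s=get_state();print({k:np.round(v,3).tolist() for k,v in s.items()},hold_point_z)
E
```

```text
pics
top [0.36094737 0.00969721 1.354401  ] [ 0.11827679 -0.00263014 -0.99303083] [[454.3, 0.0, 251.4], [0.0, 454.3, 191.1], [0.0, 0.0, 1.0]]
side [-0.15172271  0.66365002  0.72787451] [ 0.57098324 -0.55274196 -0.607119  ] [[382.8, 0.0, 256.7], [0.0, 382.8, 187.5], [0.0, 0.0, 1.0]]
{'time_s': 0.1, 'joints': [-49.9, 20.588, 0.638, -0.016, -70.137, -16.508], 'qd': [-0.007, 0.037, 0.068, 0.04, 0.046, -0.057], 'joint_torque': [-0.001, -58.416, 29.375, 7.015, 0.01, -0.0], 'tcp_pos': [0.27, -0.618, 0.226], 'eef_rot': [179.913, -0.01, -156.413], 'contact_force': [0.232, 0.605, 0.443], 'moment': [0.008, 0.008, -0.039], 'gripper_force': 0.0, 'gripper_width': 0.087} 0.0188
```

View pics/top0.png

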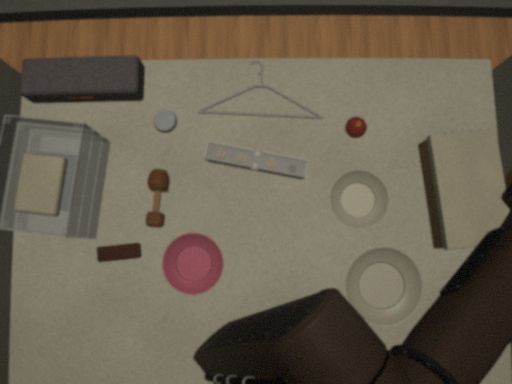

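View pics/side0.png

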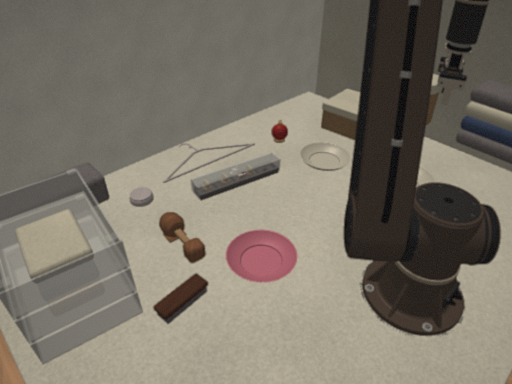

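Top view: the covered holder is at about (257,161), its tabs at (256,155) and (256,167). The smaller white dish is at (359,199), and the pink and large white dishes are decoys. The shelf is bare around (240,210). Next I measure precisely.

```bash
python3 - <<'E'
from h import *
c=capture("top");I=c["color"]
cv2.imwrite("pics/crop1.png",cv2.resize(I[130:230,195:400],None,fx=3.9,fy=3.9,interpolation=cv2.INTER_CUBIC))
for p in [(359,199),(388,199),(331,199)]: print(p,onz(c,p,.03).round(3))
for p in [(256,155),(256,167),(256,161)]: print(p,onz(c,p,.057).round(3))
for p in [(165,121),(157,198),(356,126),(193,263),(200,112),(321,118)]: print(p,onz(c,p,.02).round(3))
s=capture("side");cv2.imwrite("pics/crop2.png",cv2.resize(s["color"][140:210,180:360],None,fx=4.4,fy=4.4,interpolation=cv2.INTER_CUBIC))
E
```

```text
(359, 199) [ 0.495 -0.296  0.03 ]
(388, 199) [ 0.494 -0.382  0.03 ]
(331, 199) [ 0.496 -0.214  0.03 ]
(256, 155) [0.624 0.005 0.057]
(256, 167) [0.588 0.006 0.057]
(256, 161) [0.606 0.005 0.057]
(165, 121) [0.739 0.28  0.02 ]
(157, 198) [0.505 0.3   0.02 ]
(356, 126) [ 0.718 -0.298  0.02 ]
(193, 263) [0.313 0.192 0.02 ]
(200, 112) [0.766 0.174 0.02 ]
(321, 118) [ 0.743 -0.193  0.02 ]
```

View pics/crop1.png

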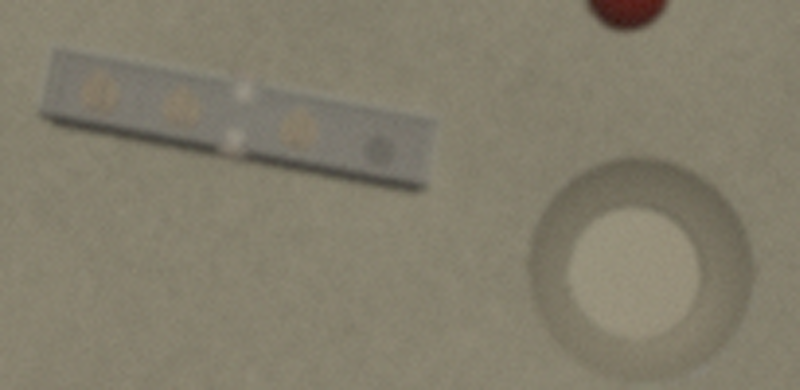

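View pics/crop2.png

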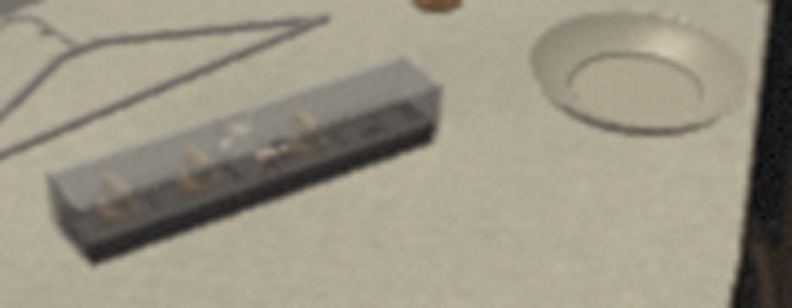

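```bash
python3 - <<'E'
from h import *
ims=[capture("top") for _ in range(6)];c=ims[0];I=np.mean([i["color"] for i in ims],0).astype(np.float32)
d=cv2.GaussianBlur(I[...,2]-I[...,0],(3,3),0)
print("shelf",d[205:225,230:280].mean(),"cov",d[150:155,225:235].mean())
m=np.zeros(d.shape,np.uint8);m[135:190,198:315]=(d[135:190,198:315]<8)
m=cv2.morphologyEx(m,cv2.MORPH_CLOSE,np.ones((7,7)))
k=max(cv2.findContours(m,0,1)[0],key=cv2.contourArea);r=cv2.minAreaRect(k);print(r)
b=cv2.boxPoints(r);print(b.round(1).tolist())
for p in b: print(onz(c,p,.052).round(4),onz(c,p,.02).round(4),onz(c,p,0).round(4))
# tabs
def tab(I,x0,x1,y0,y1,t):
    g=I[...,0][y0:y1,x0:x1];w=np.clip(g-t,0,None);yy,xx=np.mgrid[y0:y1,x0:x1];return (w*xx).sum()/w.sum(),(w*yy).sum()/w.sum(),g.max()
print("bg",np.percentile(I[145:178,210:300,0],[50,90,99]))
for bx in [(252,263,148,158),(249,262,160,171)]: 
    p=tab(I,*bx,np.percentile(I[145:178,210:300,0],97));print(p,[onz(c,p[:2],z).round(4).tolist() for z in(.037,.047)])
s=[capture("side") for _ in range(6)];S=np.mean([i["color"] for i in s],0)
cv2.imwrite("pics/a.png",np.vstack([cv2.resize(I[140:185,200:312].astype(np.uint8),None,fx=7,fy=6,interpolation=2),cv2.resize(S[150:200,186:298].astype(np.uint8),None,fx=7,fy=6,interpolation=2)]))
E
```

```text
shelf 24.215593 cov 13.740833Traceback (most recent call last):
  File "<stdin>", line 7, in <module>
ValueError: max() iterable argument is empty
```

```bash
python3 - <<'E'
from h import *
ims=[capture("top") for _ in range(6)];c=ims[0];I=np.mean([i["color"] for i in ims],0).astype(np.float32)
d=cv2.GaussianBlur(I[...,2]-I[...,0],(3,3),0)
m=np.zeros(d.shape,np.uint8);m[135:190,198:315]=(d[135:190,198:315]<19)
m=cv2.morphologyEx(m,cv2.MORPH_CLOSE,np.ones((7,7)))
k=max(cv2.findContours(m,0,1)[0],key=cv2.contourArea);r=cv2.minAreaRect(k);print(r)
b=cv2.boxPoints(r);print(b.round(1).tolist())
for p in b: print(onz(c,p,.052).round(4),onz(c,p,.02).round(4),onz(c,p,0).round(4))
def tab(I,x0,x1,y0,y1,t):
    g=I[...,0][y0:y1,x0:x1];w=np.clip(g-t,0,None);yy,xx=np.mgrid[y0:y1,x0:x1];return (w*xx).sum()/w.sum(),(w*yy).sum()/w.sum(),g.max()
print("bg",np.percentile(I[145:178,210:300,0],[50,90,99]))
for bx in [(252,263,148,158),(249,262,160,171)]: 
    p=tab(I,*bx,np.percentile(I[145:178,210:300,0],97));print(p,[onz(c,p[:2],z).round(4).tolist() for z in(.037,.047)])
s=[capture("side") for _ in range(6)];S=np.mean([i["color"] for i in s],0)
cv2.imwrite("pics/a.png",np.vstack([cv2.resize(I[140:185,200:312].astype(np.uint8),None,fx=7,fy=6,interpolation=2),cv2.resize(S[150:200,186:298].astype(np.uint8),None,fx=7,fy=6,interpolation=2)]))
E
```

```text
((255.57736206054688, 159.92074584960938), (102.83300018310547, 21.50032615661621), 10.61965560913086)
[[203.10000610351562, 161.0], [207.0, 139.89999389648438], [308.1000061035156, 158.8000030517578], [304.1000061035156, 180.0]]
[0.6086 0.1598 0.052 ] [0.6147 0.1635 0.02  ] [0.6185 0.1658 0.    ]
[0.6715 0.1485 0.052 ] [0.6791 0.1519 0.02  ] [0.6839 0.154  0.    ]
[ 0.612  -0.1465  0.052 ] [ 0.6182 -0.1504  0.02  ] [ 0.622  -0.1528  0.    ]
[ 0.5499 -0.1335  0.052 ] [ 0.5545 -0.137   0.02  ] [ 0.5574 -0.1392  0.    ]
bg [107.83333588 111.66666412 120.71833237]
(np.float64(257.050727379747), np.float64(152.94608148464866), np.float32(129.5)) [[0.6339, 0.002, 0.037], [0.6319, 0.002, 0.047]]
(np.float64(254.73553712630024), np.float64(164.5933886362319), np.float32(127.5)) [[0.5991, 0.0091, 0.037], [0.5973, 0.0091, 0.047]]
```

View pics/a.png

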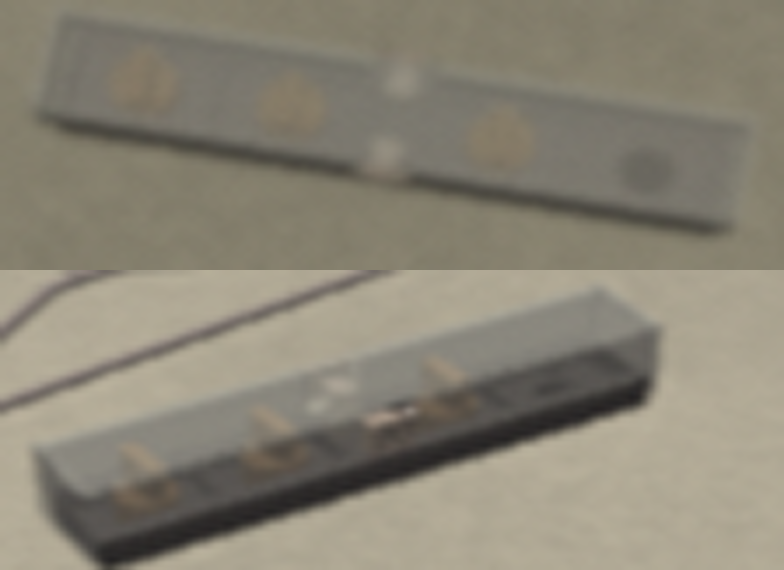

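Both views agree: the tabs are at top-image (257,153) and (254.7,164.6). There are cartridges in three sockets: the two left ones and the one right of the tabs. The rightmost socket is empty.

```bash
python3 - <<'E'
from h import *
c=capture("top")
f=lambda x,y:(200+x/7,140+y/6)
A=onz(c,f(60,12),.052);B=onz(c,f(750,122),.052)
C=onz(c,f(36,120),.0);D=onz(c,f(733,232),.0)
for p in(A,B,C,D):print(p.round(4))
y=np.degrees(np.arctan2(*(-(B-A)[:2])[[1,0]]))-90;y2=np.degrees(np.arctan2(*(-(D-C)[:2])[[1,0]]))-90
print("yaw",y,y2,np.linalg.norm((B-A)[:2]),np.linalg.norm((D-C)[:2]))
yaw=np.radians((y+y2)/2);hx=np.array([np.cos(yaw),np.sin(yaw)]);hy=np.array([-hx[1],hx[0]])
M1=(A+B)[:2]/2-.0265*hx;M2=(C+D)[:2]/2+.0265*hx;print("mid",M1.round(4),M2.round(4),"width",((A+B)/2-(C+D)/2)[:2]@hx)
s=capture("side")
M=(M1+M2)/2
for name,C0 in(("m",M),):
  X=[[*(C0+hx*a+hy*b),z] for a,b,z in[(-.0265,.15,.052),(.0265,.15,.052),(-.0265,-.15,.052),(.0265,-.15,.052),(-.0315,0,.037),(.0315,0,.037),(0,.11,.045),(0,-.045,.045)]]
  for cc in(c,s): 
    o=(200,140) if cc is c else (186,150)
    print(((proj(cc,X)-o)*(7,6)+((0,0) if cc is c else (0,270))).round(0).tolist())
E
```

```text
[0.6651 0.1439 0.052 ]
[ 0.6076 -0.1436  0.052 ]
[0.6215 0.1595 0.    ]
[ 0.5613 -0.1411  0.    ]
yaw -11.310435937851068 -11.319341674173145 0.29325047093348666 0.30650985927674407
mid [0.6103 0.0053] [0.6174 0.004 ] width 0.04579982525249486
[[28.0, 108.0], [54.0, 4.0], [737.0, 222.0], [759.0, 116.0], [379.0, 180.0], [407.0, 56.0], [136.0, 74.0], [499.0, 132.0]]
[[86.0, 493.0], [33.0, 440.0], [666.0, 322.0], [602.0, 279.0], [397.0, 431.0], [328.0, 374.0], [144.0, 453.0], [446.0, 365.0]]
```

```bash
python3 - <<'E'
from h import *
from scipy.optimize import least_squares as L
c=capture("top");s=capture("side")
hw=.0265
ot=[((hw,.15,.052),(60,13)),((hw,-.15,.052),(750,122)),((-hw,.144,0.0),(38,122)),((-hw,-.144,0.0),(731,235)),((0,.11,.045),(145,80)),((0,-.045,.045),(502,137)),((0,.045,.045),(291,103))]
os=[((-hw,.15,.052),(90,497)),((hw,.15,.052),(37,449)),((-hw,-.15,.052),(660,326)),((hw,-.15,.052),(604,288)),((-hw,.144,0),(108,568)),((-hw,-.144,0),(648,403)),((0,.11,.045),(132,452)),((0,.045,.045),(262,415)),((0,-.045,.045),(440,365))]
def res(q,v=0):
    x,y,a=q;r=[]
    for cc,o,off in((c,ot,(0,0)),(s,os,(0,270))):
        X=[[x+np.cos(a)*p[0]-np.sin(a)*p[1],y+np.sin(a)*p[0]+np.cos(a)*p[1],p[2]] for p,_ in o]
        P=proj(cc,X);Q=np.array([u for _,u in o],float)-off;Q=Q/(7,6)+((200,140) if cc is c else (186,150));r.append(P-Q)
    if v: print([k.round(1).tolist() for k in r])
    return np.vstack(r).ravel()
f=L(res,[.613,.005,-.197],loss="soft_l1");print(f.x,np.degrees(f.x[2]));res(f.x,1)
st=get_state();p=st["tcp_pos"];yaw=np.radians(st["eef_rot"][2]);print(p,st["eef_rot"])
E
```

```text
[ 0.61268887  0.00530635 -0.19593817] -11.226430445565198
[[[-1.1, -1.1], [1.1, -0.7], [2.3, 1.8], [-3.1, 0.4], [-1.5, -0.6], [-0.6, -0.5], [-0.7, -0.4]], [[-0.5, -0.4], [-0.5, -1.2], [0.9, -0.5], [-0.2, -1.4], [0.1, 0.9], [0.5, 0.2], [1.8, 0.4], [1.9, 0.2], [1.0, 0.2]]]
[ 0.27014508 -0.61855474  0.2265484 ] [ 1.79998432e+02 -5.99346522e-04 -1.56405001e+02]
```

```bash
cat >> h.py <<'E'
def todo(x,y,z,yaw,n=1):
    s=get_state();p=np.array(s["tcp_pos"]);a=np.radians(s["eef_rot"][2]);d=np.array([x,y,z])-p
    v=np.array([d[0]*np.cos(a)+d[1]*np.sin(a),d[0]*np.sin(a)-d[1]*np.cos(a),-d[2]])/.15
    w=(yaw-s["eef_rot"][2]+180)%360-180
    print("t",round(s["time_s"],2),"pos",p.round(4),"rot",np.round(s["eef_rot"],2),"w",round(s["gripper_width"],4),"F",np.round(s["contact_force"],1),"gf",round(s["gripper_force"],1),"\n -> rows/",n,(v/n).round(4),"spin/",n,round(-w/360/n,5))
E
python3 -m inch '-.2346 .1811 0 0 1;-.2346 .1811 0 0 1;-.2346 .1811 0 0 1;-.2346 .1811 0 0 1;-.2346 .1811 0 0 1;-.2346 .1811 0 0 1;-.2346 .1811 0 0 1;-.2346 .1811 0 0 1'
python3 -m inch '-.2346 .1811 0 0 1;-.2346 .1811 0 0 1;-.2346 .1811 0 0 1;-.2346 .1811 0 0 1;-.2346 .1811 0 0 1;-.2346 .1811 0 0 1;-.2346 .1811 0 0 1;-.2346 .1811 0 0 1'
python3 -m inch '0 0 .1 -.0256 1;0 0 .1 -.0256 1;0 0 .1 -.0256 1;0 0 .1 -.0256 1;0 0 .1 -.0256 1;0 0 .1 -.0256 1;0 0 0 0 1;0 0 0 0 1'
python3 -c "from h import *;todo(.612,.005,.12,-101.2)"
```

```text
time_s: 2.3
tcp_pos: [0.4417, -0.3054, 0.2269]
eef_rot: [-180.0, 0.0, -156.4]
contact_force: [0.6, 0.1, 0.4]
gripper_width: 0.0878
gripper_force: 0.0
time_s: 3.3
tcp_pos: [0.6128, 0.0065, 0.2268]
eef_rot: [-180.0, 0.0, -156.4]
contact_force: [0.5, 0.1, -0.6]
gripper_width: 0.0874
gripper_force: 0.0
time_s: 4.3
tcp_pos: [0.6125, 0.0051, 0.1372]
eef_rot: [-180.0, 0.0, -101.3]
contact_force: [-1.2, -0.2, -0.1]
gripper_width: 0.0878
gripper_force: 0.0
t 4.3 pos [0.6125 0.0051 0.1372] rot [-1.7996e+02  1.0000e-02 -1.0130e+02] w 0.0878 F [-1.2 -0.2 -0.1] gf 0.0 
 -> rows/ 1 [0.0016 0.0033 0.1148] spin/ 1 -0.00027
```

```bash
python3 -m inch '0 0 .2 0 1;0 0 .2 0 1;0 0 .2 0 1;0 0 .1 0 1;0 0 .055 0 1;0 0 0 0 1;0 0 0 0 .77;0 0 0 0 .77' 25
python3 - <<'E'
from h import *
todo(.612,.005,.024,-101.2)
t=capture("top")["color"][120:200,190:330];s=capture("side")["color"][110:215,170:310]
cv2.imwrite("pics/b.png",np.vstack([cv2.resize(t,(700,300),interpolation=2),cv2.resize(s,(700,300),interpolation=2)]))
E
```

```text
time_s: 5.3
tcp_pos: [0.6127, 0.0053, 0.0242]
eef_rot: [-179.9, 0.0, -101.1]
contact_force: [-0.0, 0.2, -0.2]
gripper_width: 0.0727
gripper_force: 0.0
t 5.3 pos [0.6127 0.0053 0.0242] rot [-1.7992e+02  4.0000e-02 -1.0111e+02] w 0.0727 F [-0.   0.2 -0.2] gf 0.0 
 -> rows/ 1 [0.0027 0.0042 0.0013] spin/ 1 0.00025
```

View pics/b.png

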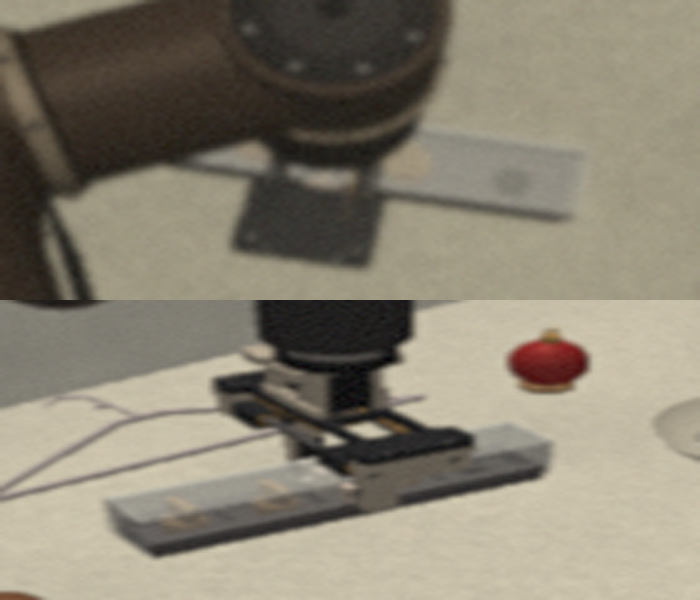

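The fingers straddle the cover in the middle (near finger at (380,480)), with no contact yet. Squeezing.

```bash
python3 -m inch '0 0 0 0 .7;0 0 0 0 .66;0 0 0 0 .62;0 0 0 0 .58;0 0 0 0 .54;0 0 0 0 .5;0 0 0 0 .5;0 0 0 0 .5' 25
python3 -c "from h import *;todo(.612,.005,.024,-101.2)"
```

```text
time_s: 6.4
tcp_pos: [0.6131, 0.0053, 0.0239]
eef_rot: [-179.9, 0.0, -101.1]
contact_force: [4.3, -1.5, 5.9]
gripper_width: 0.0521
gripper_force: 25.0
t 6.4 pos [0.6131 0.0053 0.0239] rot [-1.7990e+02  4.0000e-02 -1.0109e+02] w 0.0521 F [ 4.3 -1.5  5.9] gf 25.0 
 -> rows/ 1 [ 0.0036  0.0068 -0.0004] spin/ 1 0.00031
```

```bash
python3 -m inch '0 -.003 0 0 .4;0 0 0 0 .4;0 0 -.02 0 .4;0 0 -.03 0 .4;0 0 -.03 0 .4;0 0 -.04 0 .4;0 0 -.04 0 .4;0 0 0 0 .4' 35
python3 -c "from h import *;todo(.612,.005,.024,-101.2)"
```

```text
time_s: 7.4
tcp_pos: [0.6105, 0.0046, 0.0454]
eef_rot: [179.7, -0.1, -101.1]
contact_force: [0.6, 0.3, -0.6]
gripper_width: 0.054
gripper_force: 35.0
t 7.4 pos [0.6105 0.0046 0.0454] rot [ 1.7973e+02 -1.2000e-01 -1.0112e+02] w 0.054 F [ 0.6  0.3 -0.6] gf 35.0 
 -> rows/ 1 [-0.0043 -0.009   0.1423] spin/ 1 0.00022
```

```bash
python3 - <<'E'
from h import *
t=capture("top")["color"][120:200,190:330];s=capture("side")["color"][110:215,170:310]
cv2.imwrite("pics/c.png",cv2.resize(s,(800,600),interpolation=2))
todo(.612,.005,.024,-101.2)
E
```

```text
t 7.5 pos [0.6124 0.0049 0.0474] rot [ 1.7997e+02 -3.0000e-02 -1.0110e+02] w 0.0546 F [ 0.2  0.1 -0.6] gf 35.0 
 -> rows/ 1 [-1.000e-04  2.800e-03  1.561e-01] spin/ 1 0.00029
```

View pics/c.png

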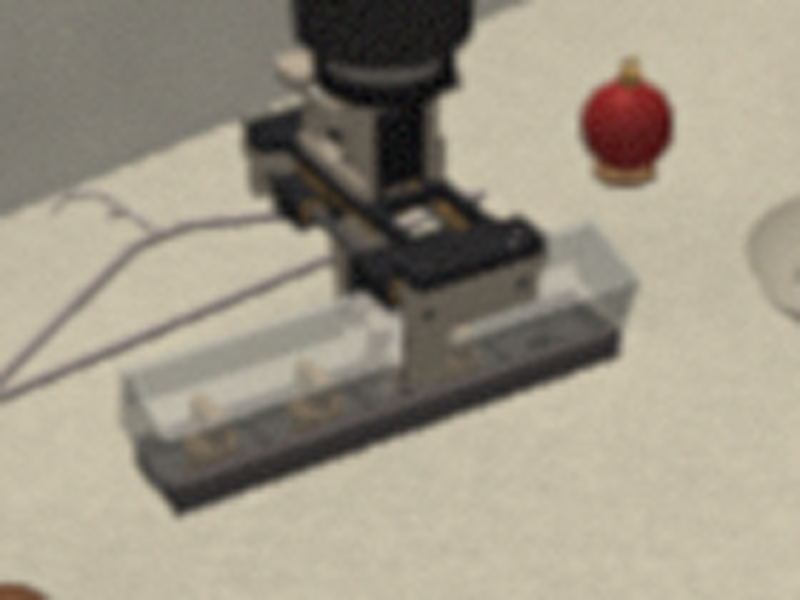

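The cover is clear of the rim and level. The white at (385,330) is the far tab seen through the plastic. I carry it toward the base.

```bash
python3 -m inch '0 0 -.05 0 .4;0 0 -.08 0 .4;0 0 -.1 0 .4;0 0 -.1 0 .4;0 0 -.1 0 .4;0 0 -.05 0 .4;0 0 0 0 .4;0 0 0 0 .4' 40
python3 -m inch '0 .06 0 0 .4;0 .12 0 0 .4;0 .15 0 0 .4;0 .15 0 0 .4;0 .15 0 0 .4;0 .15 0 0 .4;0 .12 0 0 .4;0 0 0 0 .4'
python3 -c "from h import *;todo(.4796,.031,.018,-101.2)"
```

```text
time_s: 8.5
tcp_pos: [0.6122, 0.005, 0.1187]
eef_rot: [179.9, -0.0, -101.1]
contact_force: [-0.3, 0.7, -1.8]
gripper_width: 0.0544
gripper_force: 40.0
time_s: 9.5
tcp_pos: [0.4789, 0.0311, 0.1194]
eef_rot: [180.0, 0.0, -101.1]
contact_force: [0.1, 0.6, -2.1]
gripper_width: 0.0542
gripper_force: 40.0
t 9.5 pos [0.4789 0.0311 0.1194] rot [ 1.7999e+02  1.0000e-02 -1.0106e+02] w 0.0542 F [ 0.1  0.6 -2.1] gf 40.0 
 -> rows/ 1 [ 1.000e-04 -4.600e-03  6.761e-01] spin/ 1 0.00039
```

```bash
python3 -m inch '0 0 .13 0 .4;0 0 .13 0 .4;0 0 .13 0 .4;0 0 .1 0 .4;0 0 .06 0 .4;0 0 .04 0 .4;0 0 .02 0 .4;0 0 0 0 .4' 
python3 - <<'E'
from h import *
todo(.4796,.031,.018,-101.2)
s=capture("side");cv2.imwrite("pics/d.png",cv2.resize(s["color"][130:250,150:310],(800,600),interpolation=2))
E
```

```text
time_s: 10.5
tcp_pos: [0.4809, 0.0311, 0.0296]
eef_rot: [-179.9, 0.0, -101.1]
contact_force: [-6.1, -0.7, 20.6]
gripper_width: 0.0543
gripper_force: 40.0
t 10.5 pos [0.4809 0.0311 0.0296] rot [-179.92    0.   -101.06] w 0.0543 F [-6.1 -0.7 20.6] gf 40.0 
 -> rows/ 1 [0.0021 0.0085 0.0775] spin/ 1 0.0004
```

View pics/d.png

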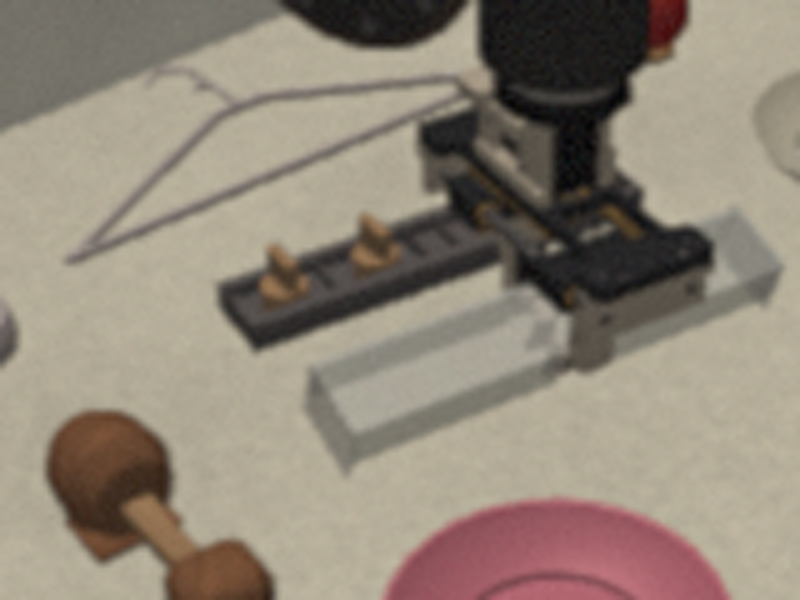

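The cover stands on the shelf with the press force confirming contact. The fingers now sit higher on the tabs than at the start. Releasing.

```bash
python3 -m inch '0 0 -.008 0 .4;0 0 0 0 .6;0 0 0 0 .8;0 0 0 0 1;0 0 0 0 1;0 0 0 0 1;0 0 0 0 1;0 0 0 0 1' 
python3 -m inch '0 0 -.2 0 1;0 0 -.3 0 1;0 0 -.3 0 1;0 0 -.2 0 1;.4 0 0 0 1;.4 0 0 0 1;.4 0 0 0 1;.4 0 0 0 1'
python3 - <<'E'
from h import *
todo(.4796,.031,.018,-101.2)
t=capture("top");s=capture("side")
cv2.imwrite("pics/e.png",np.hstack([cv2.resize(t["color"][130:230,190:390],(800,400),interpolation=2)]))
cv2.imwrite("pics/f.png",cv2.resize(s["color"][130:250,150:310],(800,600),interpolation=2))
E
```

```text
time_s: 11.55
tcp_pos: [0.48, 0.031, 0.0289]
eef_rot: [180.0, -0.0, -101.1]
contact_force: [-0.2, -0.7, 0.2]
gripper_width: 0.0875
gripper_force: 0.0
time_s: 12.55
tcp_pos: [0.4332, -0.2061, 0.1793]
eef_rot: [-180.0, 0.0, -101.1]
contact_force: [1.3, 0.4, -0.2]
gripper_width: 0.0877
gripper_force: 0.0
t 12.55 pos [ 0.4332 -0.2061  0.1793] rot [-1.7996e+02  1.0000e-02 -1.0107e+02] w 0.0877 F [ 1.3  0.4 -0.2] gf 0.0 
 -> rows/ 1 [-1.6104e+00  2.0000e-04  1.0752e+00] spin/ 1 0.00036
```

View pics/e.png

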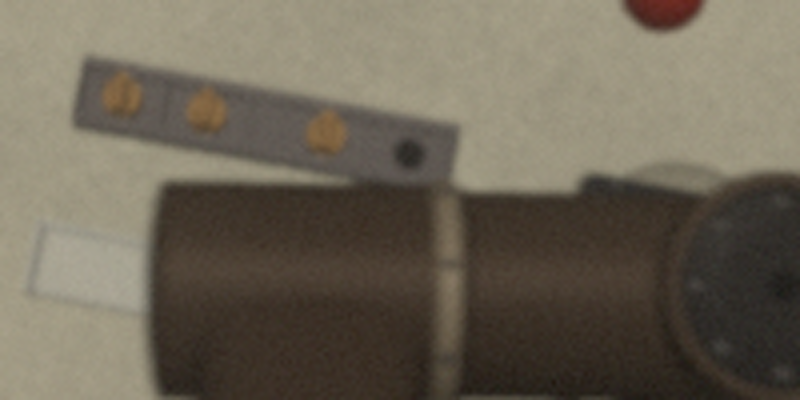

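View pics/f.png

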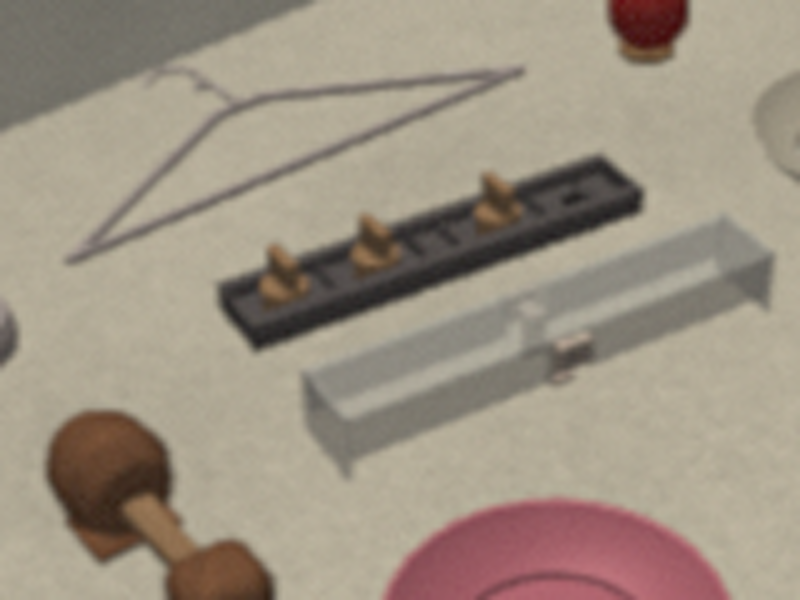

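The cover stands flat and free, tabs out, near tab at (572,352) in the side crop. The holder is open, with bars at top-image (220.5,153), (241.5,157) and (271.5,163). I refine the holder pose from these.

```bash
python3 - <<'E'
from h import *
ims=[capture("top") for _ in range(5)];c=ims[0];I=np.mean([i["color"] for i in ims],0)
ss=[capture("side") for _ in range(5)];s=ss[0];S=np.mean([i["color"] for i in ss],0)
def blobs(I,roi,t):
    x0,x1,y0,y1=roi;d=(I[...,2]-I[...,0])[y0:y1,x0:x1];m=(d>t).astype(np.uint8)
    n,l,st,ce=cv2.connectedComponentsWithStats(m);return sorted([(ce[i][0]+x0,ce[i][1]+y0,int(st[i,4])) for i in range(1,n) if st[i,4]>15])
bt=blobs(I,(208,290,140,176),45);bs=blobs(S,(195,262,160,195),45)
print(bt,bs)
C=np.array([.612,.005]);a=np.radians(-11.2);hx=np.array([np.cos(a),np.sin(a)]);hy=np.array([-hx[1],hx[0]])
for p,k in zip(bt,(.11,.045,-.045)): 
    q=onz(c,p[:2],.03)[:2];print("top blob",q.round(4),"exp",(C+k*hy).round(4),"d holder axes",((q-C-k*hy)@hx).round(4),((q-C-k*hy)@hy).round(4))
for p,q,k in zip(bt,bs,(.11,.045,-.045)):
    o1,d1=ray(c,p[:2]);o2,d2=ray(s,q[:2]);A=np.c_[d1,-d2];u=np.linalg.lstsq(A,o2-o1,rcond=None)[0];P=(o1+d1*u[0]+o2+d2*u[1])/2;print("tri",P.round(4),"gap",np.linalg.norm(o1+d1*u[0]-o2-d2*u[1]).round(4),"d",(P[:2]-C-k*hy)@hx,(P[:2]-C-k*hy)@hy)
f=lambda x,y:(190+x/4,130+y/4)
for n,p,e in(("FL",f(85,57),(.0265,.144)),("FR",f(460,126),(.0265,-.144))):
    q=onz(c,p,.02)[:2];print(n,((q-C)@hx-e[0]).round(4),((q-C)@hy-e[1]).round(4))
g=lambda x,y:(150+x/5,130+y/5)
for n,p,e in(("FL",g(220,287),(.0265,.144)),("FR",g(601,155),(.0265,-.144)),("NL",g(257,329),(-.0265,.144)),("NR",g(643,189),(-.0265,-.144))):
    q=onz(s,p,.02)[:2];print("side",n,((q-C)@hx-e[0]).round(4),((q-C)@hy-e[1]).round(4))
todo(.612+.11*hy[0],.005+.11*hy[1],.12,168.8)
E
```

```text
[(np.float64(220.13114754098362), np.float64(153.2622950819672), 61), (np.float64(241.22222222222223), np.float64(157.17460317460316), 63), (np.float64(271.2), np.float64(162.8), 65)] [(np.float64(204.4), np.float64(187.25), 20)]
top blob [0.6356 0.1116] exp [0.6334 0.1129] d holder axes 0.0024 -0.0008
top blob [0.6231 0.049 ] exp [0.6207 0.0491] d holder axes 0.0023 0.0003
top blob [ 0.6053 -0.0396] exp [ 0.6033 -0.0391] d holder axes 0.0021 -0.0001
tri [0.6407 0.1151 0.0171] gap 0.0067 d 0.006733512724407587 0.0035603643656136343
FL -0.0 -0.002
FR 0.0 0.0005
side FL -0.0046 0.0013
side FR -0.0038 0.0041
side NL -0.0019 0.0004
side NR -0.0001 0.0037
t 13.15 pos [ 0.4342 -0.2036  0.1791] rot [-179.99    0.   -101.01] w 0.0876 F [ 0.7 -0.8  0.2] gf 0.0 
 -> rows/ 1 [-2.3249 -0.9002  0.3938] spin/ 1 0.25053
```

```bash
python3 -m inch '-.215 -.15 0 0 1;-.215 -.15 0 0 1;-.215 -.15 0 0 1;-.215 -.15 0 0 .4;-.215 -.15 0 0 .4;-.215 -.15 0 0 .4;0 0 .1 .0279 .4;0 0 .1 .0279 .4'
python3 -m inch '0 0 .1 .0279 .4;0 0 .1 .0279 .4;0 0 0 .0279 .4;0 0 0 .0279 .4;0 0 0 .0279 .4;0 0 0 .0279 .4;0 0 0 .0279 .4;0 0 0 0 .4'
python3 -c "from h import *;todo(.6043,-.0391,.026,168.8)"
```

```text
time_s: 14.15
tcp_pos: [0.6039, -0.0393, 0.1483]
eef_rot: [180.0, -0.0, -121.4]
contact_force: [0.5, -0.1, 0.2]
gripper_width: 0.0431
gripper_force: 0.0
time_s: 15.15
tcp_pos: [0.6036, -0.0401, 0.1189]
eef_rot: [-180.0, -0.0, 168.6]
contact_force: [-0.8, 0.4, -1.0]
gripper_width: 0.0349
gripper_force: 0.0
t 15.15 pos [ 0.6036 -0.0401  0.1189] rot [-1.8000e+02 -1.0000e-02  1.6861e+02] w 0.0349 F [-0.8  0.4 -1. ] gf 0.0 
 -> rows/ 1 [-0.003   0.0071  0.6195] spin/ 1 -0.00053
```

```bash
python3 -m inch '0 .007 .15 0 .4;0 0 .15 0 .4;0 0 .15 0 .4;0 0 .1 0 .4;0 0 .06 0 .4;0 0 .01 0 .4;0 0 0 0 0;0 0 0 0 0' 20
python3 -m inch '0 0 0 0 0;0 0 0 0 0;0 0 0 0 0;0 0 0 -.015 0;0 0 0 -.025 0;0 0 0 -.025 0;0 0 0 -.025 0;0 0 0 -.025 0'
python3 -m inch '0 0 0 -.025 0;0 0 0 -.025 0;0 0 0 -.025 0;0 0 0 -.025 0;0 0 0 0 0;0 0 0 0 0;0 0 0 0 0;0 0 0 0 0'
python3 -c "from h import *;todo(.6043,-.0391,.026,168.8)"
```

```text
time_s: 16.15
tcp_pos: [0.6043, -0.0395, 0.0267]
eef_rot: [180.0, 0.1, 168.5]
contact_force: [-0.1, -0.1, 0.4]
gripper_width: 0.0203
gripper_force: 0.0
time_s: 17.15
tcp_pos: [0.6044, -0.0396, 0.0265]
eef_rot: [-180.0, 0.1, -149.8]
contact_force: [0.5, -0.5, 3.6]
gripper_width: 0.0088
gripper_force: 20.0
time_s: 18.15
tcp_pos: [0.6053, -0.0394, 0.0265]
eef_rot: [-179.9, 0.1, -114.3]
contact_force: [5.9, 0.1, 1.0]
gripper_width: 0.0087
gripper_force: 20.0
t 18.15 pos [ 0.6053 -0.0394  0.0265] rot [-1.7987e+02  8.0000e-02 -1.1426e+02] w 0.0087 F [5.9 0.1 1. ] gf 20.0 
 -> rows/ 1 [0.001  0.0069 0.0036] spin/ 1 0.21372
```

```bash
python3 -m inch '0 0 -.02 0 0;0 0 -.03 0 0;0 0 -.05 0 0;0 0 -.1 0 0;0 0 -.15 0 0;0 0 -.15 0 0;0 0 -.1 0 0;0 0 0 0 0'
cat >> h.py <<'E'
def dish():
    c=capture("top");I=c["color"].astype(np.float32);best=[]
    g=cv2.GaussianBlur(c["color"],(5,5),0)[150:245,320:410]
    # inner floor: bright disc
    m=(g[...,1]>np.percentile(g[...,1],88)).astype(np.uint8);m=cv2.morphologyEx(m,cv2.MORPH_OPEN,np.ones((5,5)))
    for k in cv2.findContours(m,0,1)[0]:
        if cv2.contourArea(k)>250:
            M=cv2.moments(k);p=(M["m10"]/M["m00"]+320,M["m01"]/M["m00"]+150);print("floor",np.round(p,1),cv2.contourArea(k),onz(c,p,.006).round(4))
    return c
E
python3 -c "
from h import *
todo(.495,-.298,.12,-114);c=dish();cv2.imwrite('pics/g.png',cv2.resize(c['color'][120:250,190:410],(800,473),interpolation=2))"
```

```text
time_s: 19.15
tcp_pos: [0.604, -0.0395, 0.1171]
eef_rot: [-179.9, 0.1, -114.2]
contact_force: [0.1, 0.7, -0.5]
gripper_width: 0.0085
gripper_force: 20.0
t 19.15 pos [ 0.604  -0.0395  0.1171] rot [-1.7993e+02  6.0000e-02 -1.1415e+02] w 0.0085 F [ 0.1  0.7 -0.5] gf 20.0 
 -> rows/ 1 [ 1.8697 -0.0419 -0.0191] spin/ 1 -0.00042
floor [357. 200.] 806.5 [ 0.4947 -0.2957  0.006 ]
```

View pics/g.png

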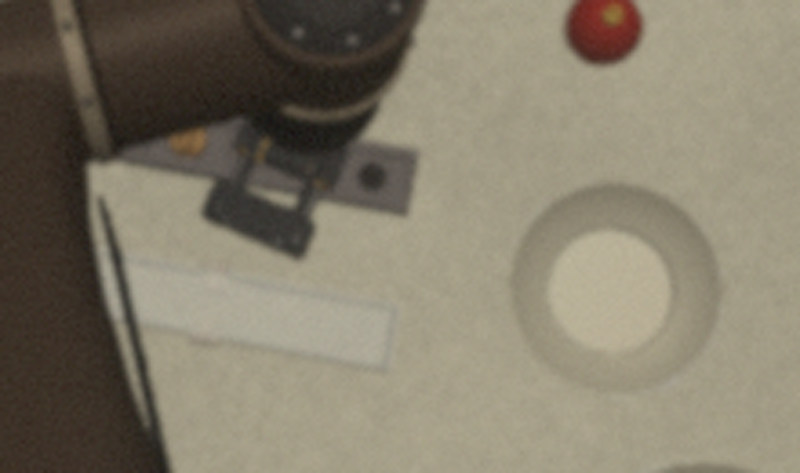

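The holder's -45 socket is hidden by the gripper. The small dish is unmoved, floor centre at crop (610,290), i.e. world (0.495,-0.296). I carry cartridge one there.

```bash
python3 -m inch '.15 -.015 0 0 0;.28 -.015 0 0 0;.28 -.015 0 0 0;.28 -.015 0 0 0;.28 -.015 0 0 0;.28 -.015 0 0 0;.28 -.015 0 0 0;.194 -.013 0 0 0'
python3 -m inch '0 0 0 0 0;0 0 .12 0 0;0 0 .15 0 0;0 0 .15 0 0;0 0 .1 0 0;0 0 .04 0 0;0 0 .02 0 0;0 0 0 0 0'
python3 -c "from h import *;todo(.4957,-.3237,.0285,-114.2)"
```

```text
time_s: 20.2
tcp_pos: [0.4937, -0.3258, 0.1148]
eef_rot: [179.9, -0.0, -114.2]
contact_force: [1.2, 0.4, -0.9]
gripper_width: 0.0091
gripper_force: 20.0
time_s: 21.2
tcp_pos: [0.4963, -0.324, 0.0294]
eef_rot: [-180.0, 0.0, -114.1]
contact_force: [-0.6, 0.2, 0.1]
gripper_width: 0.0089
gripper_force: 20.0
t 21.2 pos [ 0.4963 -0.324   0.0294] rot [-179.97    0.   -114.09] w 0.0089 F [-0.6  0.2  0.1] gf 20.0 
 -> rows/ 1 [-0.      0.0044  0.0059] spin/ 1 0.00029
```

```bash
python3 -m inch '0 0 .005 0 0;0 0 0 0 .28;0 0 0 0 .28;0 0 -.05 0 .28;0 0 -.15 0 .28;0 0 -.2 0 .28;0 0 -.2 0 .28;0 0 0 0 .28'
python3 -m inch '-.29 .028 0 0 .4;-.29 .028 0 0 .4;-.29 .028 0 0 .4;-.29 .028 0 0 .4;-.29 .028 0 0 .4;-.29 .028 0 0 .4;-.29 .028 0 0 .4;-.29 .028 0 0 .4'
python3 -m inch '-.29 .025 0 .0268 .4;0 0 0 .0268 .4;0 0 0 .0268 .4;0 0 0 .0268 .4;0 0 0 .0268 .4;0 0 0 .0268 .4;0 0 0 .0268 .4;0 0 0 .0268 .4'
python3 -c "from h import *;todo(.6222,.0491,.0265,168.7);dish()"
```

```text
time_s: 22.2
tcp_pos: [0.4977, -0.3246, 0.1216]
eef_rot: [-179.7, 0.0, -114.1]
contact_force: [0.1, 0.6, -0.6]
gripper_width: 0.0244
gripper_force: 0.0
time_s: 23.2
tcp_pos: [0.6074, 0.0088, 0.118]
eef_rot: [180.0, -0.0, -114.1]
contact_force: [0.2, -0.0, 0.2]
gripper_width: 0.0354
gripper_force: 0.0
time_s: 24.2
tcp_pos: [0.6214, 0.0486, 0.1178]
eef_rot: [-180.0, -0.0, 168.4]
contact_force: [-0.5, 0.5, 0.1]
gripper_width: 0.0345
gripper_force: 0.0
t 24.2 pos [0.6214 0.0486 0.1178] rot [-1.7998e+02 -5.0000e-02  1.6839e+02] w 0.0345 F [-0.5  0.5  0.1] gf 0.0 
 -> rows/ 1 [-0.0044  0.0044  0.6086] spin/ 1 -0.00087
floor [354.4 200.1] 632.0 [ 0.4943 -0.2879  0.006 ]
```

```bash
python3 -m inch '-.004 .004 .15 0 .4;0 0 .15 0 .4;0 0 .15 0 .4;0 0 .1 0 .4;0 0 .05 0 .4;0 0 .009 0 .4;0 0 0 0 0;0 0 0 0 0' 20
python3 -m inch '0 0 0 0 0;0 0 0 0 0;0 0 0 0 0;0 0 0 -.015 0;0 0 0 -.025 0;0 0 0 -.025 0;0 0 0 -.025 0;0 0 0 -.025 0'
python3 -m inch '0 0 0 -.025 0;0 0 0 -.025 0;0 0 0 -.025 0;0 0 0 -.025 0;0 0 0 0 0;0 0 0 0 0;0 0 -.02 0 0;0 0 -.03 0 0'
python3 -m inch '0 0 -.05 0 0;0 0 -.1 0 0;0 0 -.15 0 0;0 0 -.15 0 0;0 0 -.1 0 0;0 0 0 0 0;0 0 0 0 0;0 0 0 0 0'
python3 -c "from h import *;todo(.5162,-.2781,.12,-114.2)"
```

```text
time_s: 25.25
tcp_pos: [0.623, 0.0493, 0.0277]
eef_rot: [180.0, 0.1, 168.7]
contact_force: [-0.2, 0.0, 0.6]
gripper_width: 0.0202
gripper_force: 0.0
time_s: 26.25
tcp_pos: [0.6231, 0.0492, 0.0274]
eef_rot: [-180.0, 0.1, -149.6]
contact_force: [-0.6, 0.0, 2.8]
gripper_width: 0.0085
gripper_force: 20.0
time_s: 27.25
tcp_pos: [0.6231, 0.0491, 0.034]
eef_rot: [-180.0, 0.0, -114.0]
contact_force: [6.5, -1.1, -4.9]
gripper_width: 0.0085
gripper_force: 20.0
time_s: 28.25
tcp_pos: [0.6218, 0.049, 0.1158]
eef_rot: [179.9, -0.1, -113.9]
contact_force: [-0.4, -0.4, 0.8]
gripper_width: 0.0092
gripper_force: 20.0
t 28.25 pos [0.6218 0.049  0.1158] rot [ 1.7992e+02 -7.0000e-02 -1.1390e+02] w 0.0092 F [-0.4 -0.4  0.8] gf 20.0 
 -> rows/ 1 [ 2.2788 -0.2396 -0.0277] spin/ 1 0.00082
```

```bash
python3 -c "from h import *;dish()"
python3 -m inch '.205 -.03 0 0 0;.3 -.03 0 0 0;.3 -.03 0 0 0;.3 -.03 0 0 0;.3 -.03 0 0 0;.3 -.03 0 0 0;.3 -.03 0 0 0;.275 -.03 0 0 0'
python3 -m inch '0 0 0 0 0;0 0 0 0 0;0 0 .15 0 0;0 0 .15 0 0;0 0 .15 0 0;0 0 .1 0 0;0 0 0 0 0;0 0 0 0 0'
python3 -c "from h import *;todo(.5162,-.2781,.0295,-114.2)"
```

```text
floor [354.3 200.2] 619.5 [ 0.4942 -0.2876  0.006 ]
time_s: 29.3
tcp_pos: [0.516, -0.2795, 0.1164]
eef_rot: [180.0, -0.0, -113.9]
contact_force: [-0.0, 0.7, 0.5]
gripper_width: 0.0086
gripper_force: 20.0
time_s: 30.3
tcp_pos: [0.5176, -0.2781, 0.0351]
eef_rot: [-179.9, 0.0, -113.9]
contact_force: [1.0, 0.7, -0.3]
gripper_width: 0.0087
gripper_force: 20.0
t 30.3 pos [ 0.5176 -0.2781  0.0351] rot [-179.95    0.   -113.85] w 0.0087 F [ 1.   0.7 -0.3] gf 20.0 
 -> rows/ 1 [0.0041 0.0085 0.0373] spin/ 1 0.00096
```

```bash
python3 -m inch '0 0 .02 0 0;0 0 .016 0 0;0 0 0 0 0;0 0 0 0 .28;0 0 0 0 .28;0 0 -.05 0 .28;0 0 -.2 0 .28;0 0 -.3 0 .28'
python3 -m inch '-.3 .037 0 0 .4;-.3 .037 0 0 .4;-.3 .037 0 0 .4;-.3 .037 0 0 .4;-.3 .037 0 0 .4;-.3 .037 0 0 .4;-.3 .037 0 0 .4;-.3 .037 0 0 .4'
python3 -m inch '-.3 .04 0 .0268 .4;0 0 0 .0268 .4;0 0 0 .0268 .4;0 0 0 .0268 .4;0 0 0 .0268 .4;0 0 0 .0268 .4;0 0 0 .0268 .4;0 0 0 .0268 .4'
python3 -c "from h import *;todo(.6349,.1129,.027,168.7);dish()"
```

```text
time_s: 31.3
tcp_pos: [0.516, -0.2779, 0.1117]
eef_rot: [179.8, -0.0, -113.9]
contact_force: [1.5, -0.1, 1.0]
gripper_width: 0.0246
gripper_force: 0.0
time_s: 32.3
tcp_pos: [0.6225, 0.0706, 0.1123]
eef_rot: [-180.0, 0.0, -113.9]
contact_force: [0.5, -0.6, 0.5]
gripper_width: 0.0349
gripper_force: 0.0
time_s: 33.3
tcp_pos: [0.6349, 0.1126, 0.1121]
eef_rot: [180.0, 0.0, 168.6]
contact_force: [-1.0, 0.4, 0.2]
gripper_width: 0.0351
gripper_force: 0.0
t 33.3 pos [0.6349 0.1126 0.1121] rot [1.7999e+02 2.0000e-02 1.6861e+02] w 0.0351 F [-1.   0.4  0.2] gf 0.0 
 -> rows/ 1 [0.0006 0.002  0.5675] spin/ 1 -0.00025
floor [354.3 207.2] 349.5 [ 0.4731 -0.2868  0.006 ]
```

```bash
python3 -m inch '0 .002 .15 0 .4;0 0 .15 0 .4;0 0 .15 0 .4;0 0 .08 0 .4;0 0 .03 0 .4;0 0 .007 0 .4;0 0 0 0 0;0 0 0 0 0' 20
python3 -m inch '0 0 0 0 0;0 0 0 0 0;0 0 0 0 0;0 0 0 -.015 0;0 0 0 -.025 0;0 0 0 -.025 0;0 0 0 -.025 0;0 0 0 -.025 0'
python3 -m inch '0 0 0 -.025 0;0 0 0 -.025 0;0 0 0 -.025 0;0 0 0 -.025 0;0 0 0 0 0;0 0 0 0 0;0 0 -.02 0 0;0 0 -.03 0 0'
python3 -m inch '0 0 -.05 0 0;0 0 -.1 0 0;0 0 -.15 0 0;0 0 -.15 0 0;0 0 -.1 0 0;0 0 0 0 0;0 0 0 0 0;0 0 0 0 0'
python3 -c "
from h import *
todo(.4722,-.2858,.12,-114.2);c=dish()
s=capture('side');A=cv2.resize(c['color'][130:240,200:410],(780,410),interpolation=2);B=s['color'][130:235,180:360];cv2.imwrite('pics/i.png',np.hstack([cv2.resize(c['color'][150:250,310:410],(400,400),interpolation=2),cv2.resize(s['color'][130:230,180:280],(400,400),interpolation=2)]))"
```

```text
time_s: 34.35
tcp_pos: [0.6353, 0.113, 0.0271]
eef_rot: [180.0, 0.0, 168.9]
contact_force: [0.1, 0.8, -0.3]
gripper_width: 0.0205
gripper_force: 0.0
time_s: 35.35
tcp_pos: [0.6353, 0.113, 0.0268]
eef_rot: [-180.0, 0.0, -149.4]
contact_force: [-0.4, -0.4, 1.5]
gripper_width: 0.0092
gripper_force: 20.0
time_s: 36.35
tcp_pos: [0.6357, 0.1128, 0.0337]
eef_rot: [-179.9, 0.0, -113.8]
contact_force: [7.0, -0.9, -5.4]
gripper_width: 0.0088
gripper_force: 20.0
time_s: 37.35
tcp_pos: [0.6343, 0.1127, 0.1154]
eef_rot: [179.9, -0.1, -113.7]
contact_force: [0.8, -1.0, -0.5]
gripper_width: 0.0088
gripper_force: 20.0
t 37.35 pos [0.6343 0.1127 0.1154] rot [ 1.7992e+02 -8.0000e-02 -1.1369e+02] w 0.0088 F [ 0.8 -1.  -0.5] gf 20.0 
 -> rows/ 1 [ 2.8667 -0.0777 -0.0308] spin/ 1 0.00142
floor [348.5 212.2] 354.0 [ 0.4585 -0.2689  0.006 ]
```

View pics/i.png

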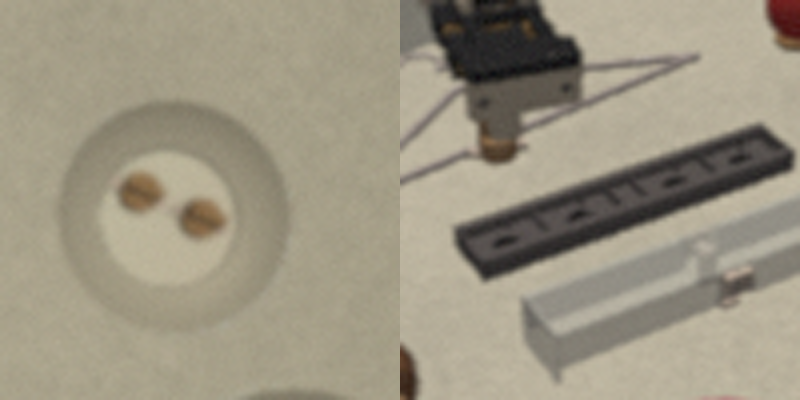

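The dish has been knocked. Its floor centre is now at left-crop (168,216), i.e. about (0.483,-0.281), with two cartridges in it. The free spot is at about (0.459,-0.269). All sockets are empty.

```bash
python3 -m inch '.2 .005 0 0 0;.3 .005 0 0 0;.3 .005 0 0 0;.3 .005 0 0 0;.3 .005 0 0 0;.3 .005 0 0 0;.3 .005 0 0 0;.3 .005 0 0 0'
python3 -m inch '.3 .005 0 0 0;.2 0 0 0 0;0 0 0 0 0;0 0 .13 0 0;0 0 .15 0 0;0 0 .15 0 0;0 0 .08 0 0;0 0 0 0 0'
python3 -c "from h import *;todo(.459,-.269,.0285,-114.2)"
```

```text
time_s: 38.45
tcp_pos: [0.4901, -0.2019, 0.1163]
eef_rot: [180.0, -0.0, -113.7]
contact_force: [0.4, -0.2, 0.1]
gripper_width: 0.0091
gripper_force: 20.0
time_s: 39.45
tcp_pos: [0.4598, -0.2687, 0.0393]
eef_rot: [179.9, -0.0, -113.6]
contact_force: [-0.3, 0.2, -0.7]
gripper_width: 0.0091
gripper_force: 20.0
t 39.45 pos [ 0.4598 -0.2687  0.0393] rot [ 1.7990e+02 -3.0000e-02 -1.1365e+02] w 0.0091 F [-0.3  0.2 -0.7] gf 20.0 
 -> rows/ 1 [0.0042 0.0039 0.0718] spin/ 1 0.00153
```

```bash
python3 -m inch '0 0 .04 0 0;0 0 .022 0 0;0 0 0 0 0;0 0 0 0 .28;0 0 0 0 .28;0 0 -.05 0 .28;0 0 -.2 0 .28;0 0 -.3 0 .28'
python3 -m inch '-.315 .112 0 0 1;-.315 .112 0 0 1;-.315 .112 0 0 1;-.315 .112 0 0 1;-.315 .112 0 0 1;-.315 .112 0 0 1;0 0 0 -.0175 1;0 0 0 -.0175 1'
python3 -c "
from h import *
todo(.480,.031,.019,-101.1);c=capture('top');s=capture('side')
cv2.imwrite('pics/j.png',np.hstack([cv2.resize(c['color'][150:250,310:410],(400,400),interpolation=2),cv2.resize(s['color'][150:230,210:310],(400,400),interpolation=2)]))"
```

```text
time_s: 40.45
tcp_pos: [0.4592, -0.2689, 0.1135]
eef_rot: [179.9, -0.0, -113.7]
contact_force: [0.9, -0.0, 0.9]
gripper_width: 0.0244
gripper_force: 0.0
time_s: 41.45
tcp_pos: [0.4817, 0.032, 0.1137]
eef_rot: [-180.0, 0.0, -100.8]
contact_force: [0.0, -1.3, -0.7]
gripper_width: 0.0873
gripper_force: 0.0
t 41.45 pos [0.4817 0.032  0.1137] rot [-1.7997e+02  2.0000e-02 -1.0076e+02] w 0.0873 F [ 0.  -1.3 -0.7] gf 0.0 
 -> rows/ 1 [0.0089 0.0098 0.6316] spin/ 1 0.00094
```

View pics/j.png

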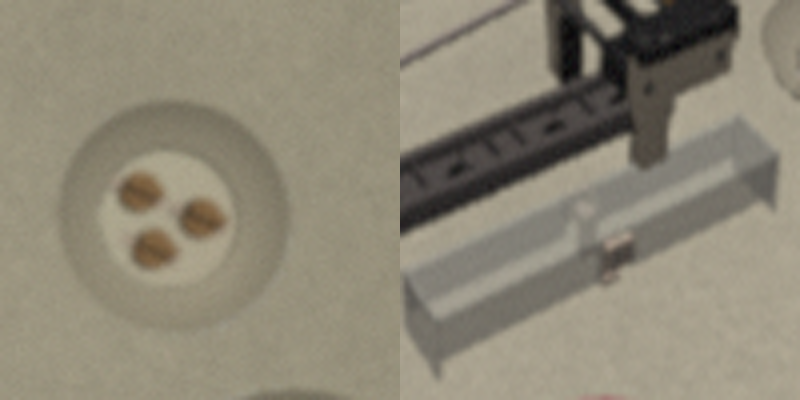

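All three cartridges stand in the dish at (139,190), (202,217) and (153,249). The cover is untouched, near tab at (617,255). I fetch the cover.

```bash
python3 -m inch '.009 .0095 .15 .0009 1;0 0 .15 0 1;0 0 .15 0 1;0 0 .1 0 1;0 0 .06 0 1;0 0 .02 0 1;0 0 0 0 .75;0 0 0 0 .75' 40
python3 -m inch '0 0 0 0 .7;0 0 0 0 .65;0 0 0 0 .6;0 0 0 0 .55;0 0 0 0 .5;0 0 0 0 .4;0 0 0 0 .4;0 0 0 0 .4' 40
python3 -c "from h import *;todo(.480,.031,.019,-101.1)"
```

```text
time_s: 42.55
tcp_pos: [0.4805, 0.0302, 0.0193]
eef_rot: [-179.9, 0.0, -101.4]
contact_force: [1.1, 0.4, -0.0]
gripper_width: 0.073
gripper_force: 0.3
time_s: 43.55
tcp_pos: [0.4804, 0.0302, 0.019]
eef_rot: [-180.0, 0.0, -101.4]
contact_force: [-1.2, 0.7, 5.8]
gripper_width: 0.0517
gripper_force: 40.0
t 43.55 pos [0.4804 0.0302 0.019 ] rot [-1.7996e+02  2.0000e-02 -1.0138e+02] w 0.0517 F [-1.2  0.7  5.8] gf 40.0 
 -> rows/ 1 [-0.005   0.0034  0.0003] spin/ 1 -0.00078
```

```bash
python3 -m inch '0 0 -.01 0 .4;0 0 -.02 0 .4;0 0 -.03 0 .4;0 0 -.05 0 .4;0 0 -.08 0 .4;0 0 -.09 0 .4;0 0 0 0 .4;0 0 0 0 .4' 50
python3 - <<'E'
from h import *
todo(.6122,.0042,.07,-101.1)
s=capture("side");g=s["color"].astype(int)
cv2.imwrite("pics/k.png",cv2.resize(s["color"][130:235,180:320],(800,600),interpolation=2))
E
```

```text
time_s: 44.55
tcp_pos: [0.4798, 0.03, 0.0607]
eef_rot: [-180.0, 0.0, -101.4]
contact_force: [-0.4, -0.2, -2.1]
gripper_width: 0.0513
gripper_force: 50.0
t 44.55 pos [0.4798 0.03   0.0607] rot [-1.7999e+02  2.0000e-02 -1.0141e+02] w 0.0513 F [-0.4 -0.2 -2.1] gf 50.0 
 -> rows/ 1 [-0.0059 -0.8989 -0.0618] spin/ 1 -0.00086
```

View pics/k.png

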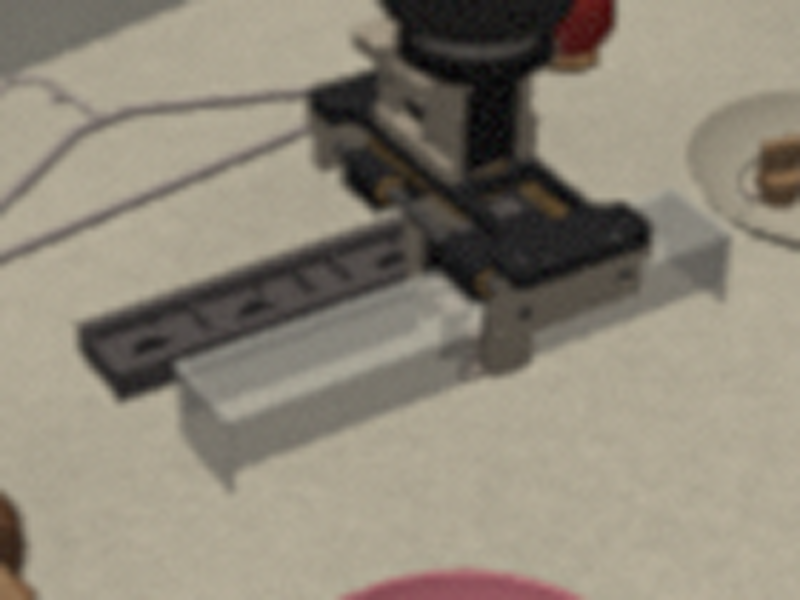

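The cover hangs level with both tabs fully in (51 mm opening), near finger at (505,330). I carry it back above the holder, targeting the centre line inferred from the socket contacts.

```bash
python3 -m inch '0 0 -.05 0 .4;-.008 -.1 -.05 -.0006 .4;0 -.15 0 0 .4;0 -.18 0 0 .4;0 -.18 0 0 .4;0 -.18 0 0 .4;0 -.12 0 0 .4;0 0 0 0 .4' 50
python3 -c "from h import *;todo(.6139,.0042,.045,-101.2)"
```

```text
time_s: 45.6
tcp_pos: [0.6148, 0.0043, 0.0752]
eef_rot: [180.0, -0.0, -101.2]
contact_force: [-0.7, -0.1, -2.1]
gripper_width: 0.0515
gripper_force: 50.0
t 45.6 pos [0.6148 0.0043 0.0752] rot [ 1.7997e+02 -3.0000e-02 -1.0122e+02] w 0.0515 F [-0.7 -0.1 -2.1] gf 50.0 
 -> rows/ 1 [0.0021 0.0056 0.2013] spin/ 1 -6e-05
```

```bash
python3 -m inch '.002 .005 .05 0 .4;0 0 .08 0 .4;0 0 .06 0 .4;0 0 .03 0 .4;0 0 .01 0 .4;0 0 0 0 .4;0 0 0 0 .4;0 0 0 0 .4'
python3 -m inch '0 0 .01 0 .4;0 0 .01 0 .4;0 0 .01 0 .4;0 0 .01 0 .4;0 0 .01 0 .4;0 0 0 0 .4;0 0 0 0 .4;0 0 0 0 .4'
python3 -c "from h import *;todo(.6139,.0042,.026,-101.2)"
```

```text
time_s: 46.6
tcp_pos: [0.6135, 0.0045, 0.0414]
eef_rot: [-180.0, 0.0, -101.2]
contact_force: [-0.2, -0.1, -1.3]
gripper_width: 0.0514
gripper_force: 50.0
time_s: 47.6
tcp_pos: [0.614, 0.0046, 0.0338]
eef_rot: [-179.9, 0.0, -101.2]
contact_force: [5.2, -0.8, -1.6]
gripper_width: 0.0516
gripper_force: 50.0
t 47.6 pos [0.614  0.0046 0.0338] rot [-1.7993e+02  2.0000e-02 -1.0117e+02] w 0.0516 F [ 5.2 -0.8 -1.6] gf 50.0 
 -> rows/ 1 [0.0029 0.0004 0.0521] spin/ 1 7e-05
```

```bash
python3 -m inch '0 -.007 0 0 .4;0 0 .01 0 .4;0 0 .01 0 .4;0 0 .01 0 .4;0 0 .005 0 .4;0 0 .005 0 .4;0 0 0 0 .4;0 0 0 0 .4'
python3 -c "from h import *;todo(.6149,.0042,.026,-101.2)"
```

```text
time_s: 48.6
tcp_pos: [0.6142, 0.0043, 0.0276]
eef_rot: [180.0, -0.0, -101.2]
contact_force: [0.9, 0.3, -1.6]
gripper_width: 0.0516
gripper_force: 50.0
t 48.6 pos [0.6142 0.0043 0.0276] rot [ 1.7998e+02 -1.0000e-02 -1.0118e+02] w 0.0516 F [ 0.9  0.3 -1.6] gf 50.0 
 -> rows/ 1 [-0.0004 -0.0049  0.0106] spin/ 1 4e-05
```

```bash
python3 -m inch '0 0 .005 0 .4;0 0 .005 0 .4;0 0 0 0 .4;0 0 0 0 .4;0 0 0 0 .4;0 0 0 0 .4;0 0 0 0 .4;0 0 0 0 .4'
python3 -m inch '0 0 .004 0 .4;0 0 .003 0 .4;0 0 0 0 .4;0 0 0 0 .4;0 0 0 0 .4;0 0 0 0 .4;0 0 0 0 .4;0 0 0 0 .4'
python3 -c "from h import *;todo(.6149,.0042,.026,-101.2)"
```

```text
time_s: 49.6
tcp_pos: [0.6143, 0.0043, 0.0262]
eef_rot: [180.0, -0.0, -101.2]
contact_force: [-0.1, 0.4, -0.4]
gripper_width: 0.0513
gripper_force: 50.0
time_s: 50.6
tcp_pos: [0.6143, 0.0043, 0.0261]
eef_rot: [-180.0, 0.0, -101.2]
contact_force: [-4.0, 1.0, 8.7]
gripper_width: 0.0514
gripper_force: 50.0
t 50.6 pos [0.6143 0.0043 0.0261] rot [-179.98    0.   -101.16] w 0.0514 F [-4.   1.   8.7] gf 50.0 
 -> rows/ 1 [ 0.     -0.0038  0.0006] spin/ 1 0.0001
```

Seated: 8.7 N upward at exactly the expected height. Letting go.

```bash
python3 -m inch '0 0 0 0 .65;0 0 0 0 .75;0 0 0 0 1;0 0 0 0 1;0 0 0 0 1;0 0 0 0 1;0 0 0 0 1;0 0 0 0 1'
python3 -m inch '0 0 -.1 0 1;0 0 -.2 0 1;0 0 -.25 0 1;0 0 -.15 0 1;0 0 0 0 0;0 0 0 0 0;0 0 0 0 0;0 0 0 0 0'
python3 -c "from h import *;todo(.6143,.0043,.055,-101.2)"
```

```text
time_s: 51.6
tcp_pos: [0.6143, 0.0043, 0.0251]
eef_rot: [180.0, -0.0, -101.2]
contact_force: [0.6, -1.2, 0.2]
gripper_width: 0.0877
gripper_force: 0.0
time_s: 52.6
tcp_pos: [0.6139, 0.0042, 0.1294]
eef_rot: [179.9, -0.0, -101.2]
contact_force: [-0.2, 0.7, 0.2]
gripper_width: 0.0531
gripper_force: 0.0
t 52.6 pos [0.6139 0.0042 0.1294] rot [ 1.7993e+02 -4.0000e-02 -1.0118e+02] w 0.0531 F [-0.2  0.7  0.2] gf 0.0 
 -> rows/ 1 [-0.0012 -0.0022  0.4958] spin/ 1 4e-05
```

```bash
python3 -m inch '0 0 0 0 0;0 0 0 0 0;0 0 .1 0 0;0 0 .15 0 0;0 0 .15 0 0;0 0 .08 0 0;0 0 .023 0 0;0 0 0 0 0' 20
python3 -m inch '0 0 .004 0 0;0 0 0 0 0;0 0 .004 0 0;0 0 0 0 0;0 0 0 0 0;0 0 0 0 0;0 0 0 0 0;0 0 0 0 0'
python3 -c "from h import *;todo(.6143,.0043,.0515,-101.2)"
```

```text
time_s: 53.6
tcp_pos: [0.6145, 0.0043, 0.0548]
eef_rot: [-180.0, -0.0, -101.2]
contact_force: [0.1, 0.0, 0.1]
gripper_width: 0.0004
gripper_force: 0.0
time_s: 54.6
tcp_pos: [0.6143, 0.0043, 0.0534]
eef_rot: [180.0, -0.0, -101.2]
contact_force: [0.2, 0.2, -0.2]
gripper_width: 0.0004
gripper_force: 0.0
t 54.6 pos [0.6143 0.0043 0.0534] rot [ 180.     -0.   -101.18] w 0.0004 F [ 0.2  0.2 -0.2] gf 0.0 
 -> rows/ 1 [0.     0.0002 0.013 ] spin/ 1 5e-05
```

```bash
python3 -m inch '0 0 .004 0 0;0 0 .004 0 0;0 0 0 0 0;0 0 0 0 0;0 0 0 0 0;0 0 0 0 0;0 0 0 0 0;0 0 0 0 0'
python3 -m inch '0 0 .004 0 0;0 0 0 0 0;0 0 0 0 0;0 0 0 0 0;0 0 0 0 0;0 0 0 0 0;0 0 0 0 0;0 0 0 0 0'
```

```text
time_s: 55.6
tcp_pos: [0.6144, 0.0043, 0.0524]
eef_rot: [-180.0, 0.0, -101.2]
contact_force: [-0.7, 1.3, 3.9]
gripper_width: 0.0002
gripper_force: 1.9
time_s: 56.6
tcp_pos: [0.6143, 0.0043, 0.0523]
eef_rot: [-180.0, 0.0, -101.2]
contact_force: [-3.5, 1.5, 9.5]
gripper_width: 0.0004
gripper_force: 4.3
```

```bash
python3 -m inch '0 0 -.1 0 0;0 0 -.3 0 0;0 0 -.3 0 0;0 0 -.3 0 0;.3 .15 0 0 .5;.3 .15 0 0 .5;.3 .15 0 0 .5;.3 .15 0 0 .5'
python3 -m inch '.3 .15 0 0 .5;.3 .15 0 0 .5;.3 .15 0 0 .5;.3 .15 0 0 .5;.3 0 0 0 .5;.3 0 0 0 .5;.3 0 0 0 .5;0 0 0 0 .5'
python3 - <<'E'
from h import *
ims=[capture("top") for _ in range(6)];c=ims[0];I=np.mean([i["color"] for i in ims],0).astype(np.float32)
O=cv2.imread("pics/top0.png").astype(np.float32)
def tab(I,x0,x1,y0,y1,t):
    g=I[...,0][y0:y1,x0:x1];w=np.clip(g-t,0,None);yy,xx=np.mgrid[y0:y1,x0:x1];return round((w*xx).sum()/w.sum(),2),round((w*yy).sum()/w.sum(),2),g.max()
for J in(O,I):
  t=np.percentile(J[145:178,210:300,0],97);print([tab(J,*b,t) for b in[(252,263,148,158),(249,262,160,171)]])
s=[capture("side") for _ in range(6)];S=np.mean([i["color"] for i in s],0).astype(np.float32);SO=cv2.imread("pics/side0.png").astype(np.float32)
for J in(SO,S): t=135;print([tab(J,*b,t) for b in[(236,248,168,180),(225,239,163,176)]], "max row profile",J[160:182,243,0].round().tolist())
print("diff cover region top/side",np.abs(I-O)[140:180,205:308].mean(),np.abs(S-SO)[155:200,190:285].mean())
def blobs(I,roi,t):
    x0,x1,y0,y1=roi;d=(I[...,2]-I[...,0])[y0:y1,x0:x1];n,l,st,ce=cv2.connectedComponentsWithStats((d>t).astype(np.uint8));return [onz(c,(ce[i][0]+x0,ce[i][1]+y0),.03).round(3).tolist()[:2] for i in range(1,n) if st[i,4]>15]
print(blobs(I,(325,400,165,235),45))
todo(.6,0,.2,-101)
E
```

```text
time_s: 57.6
tcp_pos: [0.4902, -0.1559, 0.2024]
eef_rot: [-179.9, 0.0, -101.2]
contact_force: [-0.0, -0.1, 0.7]
gripper_width: 0.0352
gripper_force: 0.0
time_s: 58.6
tcp_pos: [0.3409, -0.4488, 0.2015]
eef_rot: [180.0, -0.0, -101.4]
contact_force: [-0.4, 0.9, 0.7]
gripper_width: 0.0437
gripper_force: 0.0
[(np.float64(257.13), np.float64(152.86), np.float32(131.0)), (np.float64(254.6), np.float64(164.66), np.float32(128.0))]
[(np.float64(256.55), np.float64(153.3), np.float32(141.16667)), (np.float64(254.4), np.float64(164.81), np.float32(140.16667))]
[(np.float64(236.0), np.float64(168.78), np.float32(142.0)), (np.float64(230.68), np.float64(165.54), np.float32(152.0))] max row profile [144.0, 150.0, 141.0, 130.0, 126.0, 128.0, 128.0, 129.0, 126.0, 125.0, 118.0, 102.0, 78.0, 101.0, 97.0, 73.0, 67.0, 71.0, 71.0, 70.0, 61.0, 45.0]
[(np.float64(237.32), np.float64(170.89), np.float32(143.0)), (np.float64(230.59), np.float64(165.7), np.float32(155.5))] max row profile [152.0, 153.0, 146.0, 135.0, 131.0, 130.0, 132.0, 132.0, 130.0, 128.0, 127.0, 115.0, 89.0, 96.0, 110.0, 84.0, 72.0, 72.0, 76.0, 75.0, 61.0, 47.0]
diff cover region top/side 11.62005 5.57523
[[0.501, -0.255], [0.48, -0.301], [0.458, -0.264]]
t 59.2 pos [ 0.342  -0.4461  0.2018] rot [-1.7998e+02 -1.0000e-02 -1.0115e+02] w 0.0437 F [ 0.8 -0.3 -0.1] gf 0.0 
 -> rows/ 1 [-3.2506 -1.1129  0.0123] spin/ 1 -0.00041
```

Cartridges are in the dish and the cover looks home. The picture is too coarse to confirm the tabs to within 1.5 mm, so I feel them with a light 3 N closing.

```bash
python3 -m inch '-.3 -.109 0 0 1;-.3 -.109 0 0 1;-.3 -.109 0 0 1;-.3 -.109 0 0 1;-.3 -.109 0 0 1;-.3 -.109 0 0 1;-.3 -.109 0 0 1;-.3 -.109 0 0 1' 3
python3 -m inch '-.3 -.109 0 0 1;-.3 -.109 0 0 1;-.297 -.11 0 0 1;0 0 0 0 1;0 0 0 0 1;0 0 0 0 1;0 0 0 0 1;0 0 0 0 1'
python3 -c "from h import *;todo(.6146,.0043,.026,-101.2)"
```

```text
time_s: 60.2
tcp_pos: [0.5406, -0.117, 0.2019]
eef_rot: [-180.0, 0.0, -101.2]
contact_force: [-0.4, 0.1, -0.2]
gripper_width: 0.0875
gripper_force: 0.0
time_s: 61.2
tcp_pos: [0.6141, 0.0033, 0.2019]
eef_rot: [-180.0, 0.0, -101.2]
contact_force: [-0.3, -0.3, 0.1]
gripper_width: 0.0876
gripper_force: 0.0
t 61.2 pos [0.6141 0.0033 0.2019] rot [-1.7998e+02  1.0000e-02 -1.0123e+02] w 0.0876 F [-0.3 -0.3  0.1] gf 0.0 
 -> rows/ 1 [-0.0071 -0.0019  1.1729] spin/ 1 -7e-05
```

```bash
python3 -m inch '-.007 -.002 .25 0 1;0 0 .25 0 1;0 0 .25 0 1;0 0 .2 0 1;0 0 .15 0 1;0 0 .073 0 1;0 0 0 0 .74;0 0 0 0 .74'
python3 -m inch '0 0 0 0 .74;0 0 0 0 .74;0 0 0 0 .74;0 0 0 0 .735;0 0 0 0 .735;0 0 0 0 .735;0 0 0 0 .735;0 0 0 0 .735'
python3 -m inch '0 0 0 0 .72;0 0 0 0 .72;0 0 0 0 .72;0 0 0 0 .72;0 0 0 0 .72;0 0 0 0 .72;0 0 0 0 .72;0 0 0 0 .72'
python3 -m inch '0 0 0 0 .7;0 0 0 0 .7;0 0 0 0 .7;0 0 0 0 .7;0 0 0 0 .7;0 0 0 0 .7;0 0 0 0 .7;0 0 0 0 .7'
```

```text
time_s: 62.2
tcp_pos: [0.6155, 0.005, 0.0268]
eef_rot: [-179.9, 0.0, -101.2]
contact_force: [-0.4, -0.3, 0.3]
gripper_width: 0.0733
gripper_force: 0.0
time_s: 63.2
tcp_pos: [0.6149, 0.0049, 0.0258]
eef_rot: [-180.0, 0.0, -101.2]
contact_force: [1.9, -0.3, 0.8]
gripper_width: 0.0643
gripper_force: 1.3
time_s: 64.2
tcp_pos: [0.6148, 0.0049, 0.0257]
eef_rot: [-180.0, 0.0, -101.2]
contact_force: [2.9, 1.0, 2.1]
gripper_width: 0.0628
gripper_force: 1.5
time_s: 65.2
tcp_pos: [0.6148, 0.0048, 0.0257]
eef_rot: [-180.0, 0.0, -101.2]
contact_force: [4.6, 0.9, 2.2]
gripper_width: 0.0614
gripper_force: 1.7
```

```bash
python3 -m inch '0 0 0 0 .75;0 0 0 0 .75;0 0 0 0 .75;0 -.006 0 0 .75;0 0 0 0 .72;0 0 0 0 .72;0 0 0 0 .72;0 0 0 0 .72'
python3 -m inch '0 0 0 0 .71;0 0 0 0 .71;0 0 0 0 .71;0 0 0 0 .71;0 0 0 0 .71;0 0 0 0 .71;0 0 0 0 .71;0 0 0 0 .71'
python3 -m inch '0 0 0 0 .7;0 0 0 0 .7;0 0 0 0 .7;0 0 0 0 .7;0 0 0 0 .7;0 0 0 0 .7;0 0 0 0 .7;0 0 0 0 .7'
python3 -m inch '0 0 0 0 .69;0 0 0 0 .69;0 0 0 0 .69;0 0 0 0 .69;0 0 0 0 .69;0 0 0 0 .69;0 0 0 0 .69;0 0 0 0 .69'
python3 -m inch '0 0 0 0 .67;0 0 0 0 .67;0 0 0 0 .67;0 0 0 0 .67;0 0 0 0 .67;0 0 0 0 .67;0 0 0 0 .67;0 0 0 0 .67'
```

```text
time_s: 66.2
tcp_pos: [0.6154, 0.0045, 0.0256]
eef_rot: [180.0, -0.0, -101.2]
contact_force: [1.3, -2.0, -0.4]
gripper_width: 0.063
gripper_force: 1.3
time_s: 67.2
tcp_pos: [0.6156, 0.0046, 0.0257]
eef_rot: [180.0, -0.0, -101.2]
contact_force: [2.7, -2.5, 0.2]
gripper_width: 0.0621
gripper_force: 1.3
time_s: 68.2
tcp_pos: [0.6156, 0.0047, 0.0257]
eef_rot: [180.0, 0.0, -101.2]
contact_force: [2.4, -0.3, 0.1]
gripper_width: 0.0613
gripper_force: 2.0
time_s: 69.2
tcp_pos: [0.6156, 0.0047, 0.0257]
eef_rot: [180.0, 0.0, -101.2]
contact_force: [1.1, -1.3, -0.0]
gripper_width: 0.0607
gripper_force: 2.7
time_s: 70.2
tcp_pos: [0.6156, 0.0047, 0.0257]
eef_rot: [180.0, 0.0, -101.2]
contact_force: [0.6, 0.1, 0.4]
gripper_width: 0.0594
gripper_force: 3.0
```

Both tabs answer at about 62–63 mm overall, so they are out rather than half-caught (about 60 mm). I open, retreat and hand in.

```bash
python3 -m inch '0 0 0 0 1;0 0 0 0 1;0 0 0 0 1;0 0 0 0 1;0 0 0 0 1;0 0 0 0 1;0 0 -.1 0 1;0 0 -.3 0 1'
python3 -m inch '0 0 -.3 0 1;0 0 -.3 0 1;0 0 -.2 0 1;.3 .1 0 0 1;.3 .1 0 0 1;.3 .1 0 0 1;0 0 0 0 1;0 0 0 0 1'
python3 -m inch '.3 .1 0 0 1;.3 .1 0 0 1;.3 .1 0 0 1;.3 .1 0 0 1;.3 .1 0 0 1;.3 .1 0 0 1;.3 .1 0 0 1;0 0 0 0 1'
python3 - <<'E'
from h import *
ims=[capture("top") for _ in range(8)];c=ims[0];I=np.mean([i["color"] for i in ims],0).astype(np.float32)
def tab(I,x0,x1,y0,y1,t):
    g=I[...,0][y0:y1,x0:x1];w=np.clip(g-t,0,None);yy,xx=np.mgrid[y0:y1,x0:x1];return round((w*xx).sum()/w.sum(),2),round((w*yy).sum()/w.sum(),2),g.max()
t=np.percentile(I[145:178,210:300,0],97);print([tab(I,*b,t) for b in[(252,263,148,158),(249,262,160,171)]])
todo(.6,0,.2,-101);print(close_job())
E
```

```text
time_s: 71.2
tcp_pos: [0.6141, 0.0042, 0.085]
eef_rot: [179.8, -0.1, -101.2]
contact_force: [0.6, 1.8, 0.4]
gripper_width: 0.0874
gripper_force: 0.0
time_s: 72.2
tcp_pos: [0.5456, -0.1191, 0.2068]
eef_rot: [-179.9, 0.0, -101.2]
contact_force: [0.5, 0.5, 0.6]
gripper_width: 0.0876
gripper_force: 0.0
time_s: 73.2
tcp_pos: [0.3807, -0.4094, 0.2056]
eef_rot: [180.0, -0.0, -101.3]
contact_force: [0.1, 0.6, 0.3]
gripper_width: 0.0874
gripper_force: 0.0
[(np.float64(256.57), np.float64(153.21), np.float32(148.0)), (np.float64(254.29), np.float64(164.74), np.float32(146.5))]
t 73.6 pos [ 0.3819 -0.407   0.2059] rot [-179.99   -0.   -101.09] w 0.0877 F [-0.9 -0.2  0.6] gf 0.0 
 -> rows/ 1 [-2.9423 -0.9048  0.0391] spin/ 1 -0.00026
the job is handed in; nothing more can be done
None
```

Job handed in at 73.6 s (no verdict returned): all three cartridges are in the white dish, the cover sits home by height and press force, and both tabs felt sprung out to within about 1 mm.

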